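# Load two filter stones into the stone holder

### The arm

A 6-joint arm with a two-finger parallel gripper is mounted at the origin on the work surface; the furniture and walls round the work are solid. World frame = base frame: x ahead of the robot, y to its left, z up, the work surface at z = 0. Lengths are in m, angles in rad, forces in N, time in s.
With the tool pointing down it reaches from about 0.35 to 1 m from the base axis. Payload 7.1 kg.
Tool frame: the origin (TCP) lies midway between the tips of the shut fingers; the grasp point (between the pads) lies 19 mm behind it; z points along the fingers, y is the direction in which the jaws open and shut (so a half turn about z gives the same grasp; the last joint's range is limited). The gripper opens to 85 mm and grips with 20 to 120 N. Pads are 22 mm wide; open, the fingers measure 114 mm over their backs; the gripper's body (76 mm by 85 mm) begins 54 mm behind the grasp point. The pads swing forward as they close: fully open they stand 13 mm farther back than shut.
Start: joints at [1.18, 0.423, 1.63, -0, 1.089, -0.019], TCP at [0.227, 0.582, 0.231] pointing down, gripper open.
Joint ranges: [-3, 3], [-0.9, 2.11], [0.09, 2.58], [-1.31, 4.45], [0.11, 2.69], [-2.54, 2.54]. Speed limits (rad/s): [2.39, 2.39, 3.01, 3.14, 3.14, 3.14].

### API

Orientations are given as a unit quaternion [w, x, y, z].
In Python, from rig import read_state, viewer, job gives the robot as it stands.
- The arm moves only by the tool play_rows, never from a script. Its argument "motion" is a list of rows, each a list of 3 entries, a list of its own where there are three numbers: the shift along the world's x, y, z in cm, then the turn, a rotation vector about the world's x, y, z in degrees, then the closure, from -1 (fully open) to 1 (shut), so that 0 is half open. A call has 1 to 12 rows; each row is the pose to reach, as a shift and turn from the pose measured when the call began; what a row does not reach only later rows make up. A row lasts 1/12 s, in which the tool goes at most 41.7 mm and 7.16 degrees, less where a joint would pass 70% of its speed; a pose out of reach is approached as far as the arm can. A call with a gripper value outside its range is refused whole. The fingers move at their own pace and stop on an object; the grip force is fixed at half the most. Time passes only in rows, so rows that repeat a pose let the fingers close. It gives the time, the measured TCP pose, the force and the opening at its end, in the units of the state.
- read_state(): the state, without advancing time (a new reading comes with each control period).
- viewer.get_image(name): name is "side" or "top" or "wrist"; returns the picture (384x512x3 uint8, red, green, blue); there is no depth.
- viewer.camera_model(name): a dict with "mtx" (3x3 intrinsics, pixels), "R" (3x3) and "t" (3): a world point X has camera coordinates R X + t; the wrist camera has in their place "hand_eye" (4x4, takes a point from camera to tool coordinates, whose origin is the TCP and whose axes are the flange's). Camera axes: x right, y down, z forward; pixel columns grow to the right and rows downward; lengths in m; the calibration is good to about 2 mm. A picture is of the moment at which its call begins: read the wrist's pose just before it. camera_model takes no time and is no camera call.
- job.sign_off(): hands the job in, once; it reports no verdict.
The state is a dict: "time": time; "joint_positions": joint angles; "joint_velocities": joint speeds; "tau": joint torques, N m; "ee_pos": TCP position; "ee_rot": TCP orientation; "ft_force": force on the tool from outside, world axes, zero at the start; "torque": the same for the moment, N m; "gripper_width": finger opening in m.
Only numpy, scipy, OpenCV 4.12 (cv2) and the standard library are available. Lean on these libraries where they do the work, as an engineer would, in place of code of your own. Each camera call takes 0.05 s, during which the arm holds its last target.

### The job

Load the two white round filter stones into the stone holder: slide the brass keeper plate away from the robot until both pockets lie open, then push each stone along its lane and over the raised lip so that it drops flat into the pocket beyond, and at last slide the keeper fully home over both. The stones must be pushed, not lifted off the holder. Leave the tin, the beaker and the bowl where they are.

Things in the scene. Friction and masses are not known exactly. Their poses are not given: they have to be found in the camera images.
- holder: Fixed aluminium holder, 250 mm (x) by 200 mm (y). Origin on the table midway between the pockets; its x runs away from the robot along the lanes, y left, z up. Front: grey deck, x -145 to -45 mm, top z 20, where the stones lie. Then lip, pockets (x -27 to 27, centred on y +-42), and a flat back, z 23, to x 105. Dark guides of the keeper (|y| over 85, x over -24) rise to z 35.
- lip (a point): Middle of the lip's top, at x -29, y 0, z 23 mm in the holder. The lip runs along the holder's y across both lanes: smooth bevel from x -45 (z 20) up to x -31 (z 23), flat top to x -27, then the drop into the pockets. Dark rails (top z 29 mm) bound each lane, centred on y +42 and -42: 53 mm apart from x -40 to -27, flaring evenly to 77 mm apart at x -85, open before that.
- pocket_left (a point): Centre of the floor of the left pocket (+y of the holder), 10 mm above the table; pocket 54 x 53 mm, 13 mm deep below the lip top. A stone lying flat in it has its top 1 mm below the lip top.
- pocket_right (a point): Centre of the floor of the right pocket (-y of the holder), same size.
- stone_a: White round filter stone, a disc 47 mm across and 12 mm thick, about 45 g, smooth, loose, lying flat on the deck in one of the two lanes (which one varies), fully in front of the lip. Origin at the centre of its underside, z up. Either stone may go into either pocket.
- stone_b: The other white filter stone, same size, in the other lane.
- keeper (a joint): Slide of the brass keeper plate, m: 0 = fully home over both pockets, growing away from the robot along the holder's +x; end stop 0.062; pockets wholly uncovered above 0.051. Starts within 8 mm of home. Takes about 2 N, stays where left. Plate 58 mm (x) by 176 mm (y), underside z 25, top z 31 mm; front edge at holder x -24 mm when home.
- keeper_grip (a point): Point in the black upright grip bar in the middle of the keeper, 10 mm below the bar's top, at z 46 mm; in the holder x = 8 mm + keeper value, y 0. The bar is 12 mm thick along x, 60 mm long along y, and stands from z 31 to z 56 mm. Axes as the holder's.
- tin: White lidded moisture tin, 55 mm across, 34 mm high, loose on the table left of the holder; leave alone. Origin at the centre of its underside.
- beaker: Small clear beaker, 45 mm across, 61 mm high, loose on the table right of the holder; leave alone. Origin at the centre of its underside.
- bowl: White porcelain bowl with brown contents, 66 mm across, 35 mm high, loose on the table right of the holder; leave alone. Origin at the centre of its underside.
There are look-alikes about, which are no part of the job. Leave any green or purple look-alike of the stone_a alone.

How it is judged:
On the way, in this order (a step that is already met when the one before it is completed fails the run):
1. the keeper is slid away until both pockets lie open (value of joint keeper above 0.05 m), for 0.2 s.
2. one stone lies flat in a pocket, keeper still open (((horizontal distance between stone_a and pocket_left below 0.008 m and z of stone_a in the frame of holder below 0.0135 m and angle between stone_a's own z axis and vertical below 0.09 rad) or (horizontal distance between stone_a and pocket_right below 0.008 m and z of stone_a in the frame of holder below 0.0135 m and angle between stone_a's own z axis and vertical below 0.09 rad) or (horizontal distance between stone_b and pocket_left below 0.008 m and z of stone_b in the frame of holder below 0.0135 m and angle between stone_b's own z axis and vertical below 0.09 rad) or (horizontal distance between stone_b and pocket_right below 0.008 m and z of stone_b in the frame of holder below 0.0135 m and angle between stone_b's own z axis and vertical below 0.09 rad)) and value of joint keeper above 0.045 m), for 0.2 s.
3. both stones lie flat, one in each pocket, keeper still open ((((horizontal distance between stone_a and pocket_left below 0.008 m and z of stone_a in the frame of holder below 0.0135 m and angle between stone_a's own z axis and vertical below 0.09 rad) and (horizontal distance between stone_b and pocket_right below 0.008 m and z of stone_b in the frame of holder below 0.0135 m and angle between stone_b's own z axis and vertical below 0.09 rad)) or ((horizontal distance between stone_a and pocket_right below 0.008 m and z of stone_a in the frame of holder below 0.0135 m and angle between stone_a's own z axis and vertical below 0.09 rad) and (horizontal distance between stone_b and pocket_left below 0.008 m and z of stone_b in the frame of holder below 0.0135 m and angle between stone_b's own z axis and vertical below 0.09 rad))) and value of joint keeper above 0.045 m), for 0.2 s.
4. the keeper is fully home over both stones ((((horizontal distance between stone_a and pocket_left below 0.008 m and z of stone_a in the frame of holder below 0.0135 m and angle between stone_a's own z axis and vertical below 0.09 rad) and (horizontal distance between stone_b and pocket_right below 0.008 m and z of stone_b in the frame of holder below 0.0135 m and angle between stone_b's own z axis and vertical below 0.09 rad)) or ((horizontal distance between stone_a and pocket_right below 0.008 m and z of stone_a in the frame of holder below 0.0135 m and angle between stone_a's own z axis and vertical below 0.09 rad) and (horizontal distance between stone_b and pocket_left below 0.008 m and z of stone_b in the frame of holder below 0.0135 m and angle between stone_b's own z axis and vertical below 0.09 rad))) and value of joint keeper below 0.005 m), for 0.2 s.
At the end, for the whole second after the job is handed in: Each pocket holds one stone lying flat on its floor (centre within 8 mm of the pocket's centre, underside no more than 3.5 mm above the floor, tilt under 0.09 rad), the keeper is within 5 mm of fully home, and the stones are at rest (all of step 4 and linear speed of each of stone_a, stone_b below 0.02 m/s); the robot touches nothing.
It fails at once if a stone is lifted off the holder (underside centre more than 32 mm above the table, 9 mm above the lip) (height (world z) of any of stone_a, stone_b above 0.032 m).
It fails at once if the tin, beaker or bowl is displaced by more than 25 mm (distance of any of tin, beaker, bowl from where it was at the start of the episode above 0.025 m).
It also fails if it takes over 61 s, if anything falls off the work surface, if the arm or the gripper's body presses on something with over 40 N, if the wrist force passes 120 N, or if a joint passes its speed limit or range.

## Working session

There is one attempt and no reset: what is moved stays moved. The work goes in short steps, Python scripts to look and compute and a tool call to move; the robot and the scene stay as the last step left them, time stands still between calls to the robot, and variables do not carry over. Pictures are saved under pics/ and viewed, and the job is handed in when it is done.

Besides the shell and the picture viewer there is one more tool, called after "Request:" as name(argument=value, ...), one argument or row to a line, values as JSON. play_rows: Moves the arm, as the interface text tells. Its arguments: {"type":"object","properties":{"motion":{"type":"array"}},"required":["motion"]}

```bash
mkdir -p pics
python3 - <<'E'
from rig import read_state, viewer, job
import cv2
s=read_state();print(s)
for n in ("top","side","wrist"):
    cv2.imwrite(f"pics/{n}0.png",viewer.get_image(n)[:,:,::-1])
    print(n,viewer.camera_model(n))
E
```

```text
{'time': 0.0, 'joint_positions': array([ 1.17998521e+00,  4.23837101e-01,  1.63072184e+00, -2.35274355e-06,
        1.08860256e+00, -1.89938042e-02]), 'joint_velocities': array([ 0.00218889,  0.00112274, -0.0009649 , -0.00017069,  0.00159093,
       -0.00075869]), 'tau': array([-4.62308999e-04, -5.57404554e+01, -2.81728810e+01,  2.24538553e-05,
        7.58266251e-03,  3.01626858e-05]), 'ee_pos': array([0.2268257 , 0.58178025, 0.23053552]), 'ee_rot': array([-1.58587750e-04,  1.84839017e-01,  9.82768499e-01, -7.68225104e-04]), 'ft_force': array([ 0.69011733,  0.63385314, -0.60940508]), 'torque': array([0.03738465, 0.01327588, 0.00742529]), 'gripper_width': 0.08532699255050513}
top {'mtx': array([[412.95505674,   0.        , 255.73350621],
       [  0.        , 412.95505674, 192.86797303],
       [  0.        ,   0.        ,   1.        ]]), 'R': array([[ 1.21213273e-02, -9.99920669e-01,  3.42478821e-03],
       [-9.77153649e-01, -1.25720063e-02, -2.12161946e-01],
       [ 2.12188171e-01, -7.74859906e-04, -9.77228520e-01]]), 't': array([0.02890833, 0.56921141, 0.81794714])}
side {'mtx'
[... 183 characters left out ...]
-0.30893957, -0.00624202],
       [-0.18954562, -0.56731874, -0.80138749],
       [ 0.24403909,  0.76335168, -0.59811298]]), 't': array([-0.51111697,  0.16665707,  0.84659238])}
wrist {'mtx': array([[280.24076342,   0.        , 255.48642857],
       [  0.        , 280.24076342, 191.07283507],
       [  0.        ,   0.        ,   1.        ]]), 'hand_eye': array([[ 1.28084571e-04, -9.50721537e-01, -3.10046032e-01,
         8.01862452e-02],
       [ 9.99999980e-01,  1.70206006e-04, -1.08803028e-04,
        -2.94647820e-04],
       [ 1.56213079e-04, -3.10046012e-01,  9.50721540e-01,
        -1.42582327e-01],
       [ 0.00000000e+00,  0.00000000e+00,  0.00000000e+00,
         1.00000000e+00]])}
```

View pics/top0.png

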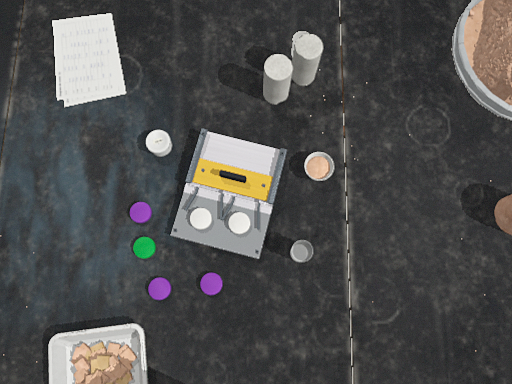

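View pics/side0.png

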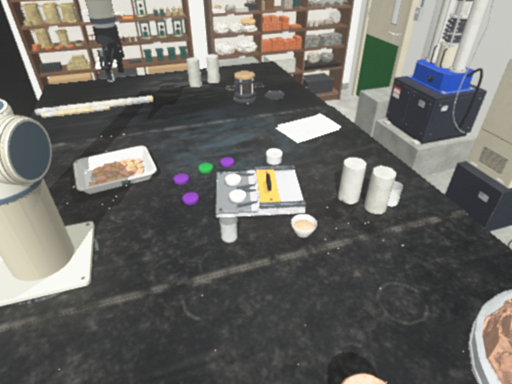

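The top view shows the holder at about (230,192), rotated about 15°. The stones are at (201,218) and (239,223), the keeper grip at (232,177), the tin at (158,143), the bowl at (319,166) and the beaker at (301,251). Next I'll zoom in and measure.

```bash
cat > h.py <<'E'
import numpy as np, cv2
from rig import read_state, viewer, job
from scipy.spatial.transform import Rotation as Rn
def quat(q): return Rn.from_quat([q[1],q[2],q[3],q[0]])
def ray(name,uv,z,s=None):
    m=viewer.camera_model(name)
    d=np.linalg.inv(m["mtx"])@np.array([uv[0],uv[1],1.0])
    if name=="wrist":
        s=s or read_state(); H=m["hand_eye"]; R=quat(s["ee_rot"]).as_matrix()
        o=s["ee_pos"]+R@H[:3,3]; d=R@H[:3,:3]@d
    else:
        R,t=np.array(m["R"]),np.array(m["t"]); o=-R.T@t; d=R.T@d
    return o+d*(z-o[2])/d[2]
def proj(name,X,s=None):
    m=viewer.camera_model(name); X=np.asarray(X,float)
    if name=="wrist":
        s=s or read_state(); H=m["hand_eye"]; R=quat(s["ee_rot"]).as_matrix()
        c=H[:3,:3].T@(R.T@(X-s["ee_pos"])-H[:3,3])
    else: c=m["R"]@X+m["t"]
    p=m["mtx"]@c; return p[:2]/p[2]
E
python3 - <<'E'
from h import *
im=cv2.imread("pics/top0.png")
c=im[110:270,160:300]; cv2.imwrite("pics/topz.png",cv2.resize(c,None,fx=3.75*1.0,fy=3.75*1.0,interpolation=cv2.INTER_CUBIC)[:600])
hsv=cv2.cvtColor(im,cv2.COLOR_BGR2HSV)
y=cv2.inRange(hsv,(15,120,120),(35,255,255))
n,l,st,ce=cv2.connectedComponentsWithStats(y); 
i=1+st[1:,4].argmax(); print("brass",st[i],ce[i])
pts=np.argwhere(l==i)[:,::-1].astype(np.float32); r=cv2.minAreaRect(pts); b=cv2.boxPoints(r); print(r); 
for p in b: print(p,ray("top",p,.031))
w=cv2.inRange(hsv,(0,0,215),(180,40,255))
n,l,st,ce=cv2.connectedComponentsWithStats(w)
for i in range(1,n):
    if st[i,4]>60: print(st[i],ce[i],ray("top",ce[i],.032))
E
```

```text
brass [ 192  158   81   43 1701] [232.47854203 179.6313933 ]
((232.12228393554688, 179.07327270507812), (76.83679962158203, 25.066162109375), 14.22596263885498)
[191.80206 181.78082] [0.59862849 0.17786842 0.031     ]
[197.96198 157.48334] [0.65488904 0.16657893 0.031     ]
[272.4425  176.36572] [ 0.61333178 -0.00068702  0.031     ]
[266.2826  200.66321] [0.55812299 0.0126348  0.031     ]
[  52   13   74   94 5210] [86.46199616 58.6134357 ] [0.89469279 0.44003601 0.032     ]
[265  66  15  13  64] [271.453125  71.53125 ] [0.86743357 0.00258049 0.032     ]
[146 130  24  22 387] [157.06718346 140.74677003] [0.69279438 0.26046946 0.032     ]
[ 203  132   72   43 1775] [239.02816901 153.06873239] [0.66613681 0.0746374  0.032     ]
[199 188  21  12 129] [208.09302326 194.02325581] [0.57116309 0.140676   0.032     ]
[235 198  20  12 131] [244.98473282 203.57251908] [0.5508418 0.059217  0.032    ]
[259 201  13  13  83] [265.30120482 207.80722892] [0.54200093 0.01469818 0.032     ]
[190 208  21  21 348] [200.37068966 218.02011494] [0.51769706 0.1554819  0.032     ]
[229 212  21  22 349] [238.96848138 222.51575931] [0.50892254 0.07151143 0.032     ]
[ 49 324  81  60 342] [ 77.38596491 341.88596491] [0.25972771 0.39561716 0.032     ]
[131 324  15  46 175] [140.63428571 343.24      ] [0.25861389 0.26667401 0.032     ]
[112 335  19  12  71] [124.        340.5915493] [0.26333789 0.30093555 0.032     ]
[ 56 341  18  43 233] [ 67.46781116 361.472103  ] [0.22202459 0.41171875 0.032     ]
```

View pics/topz.png

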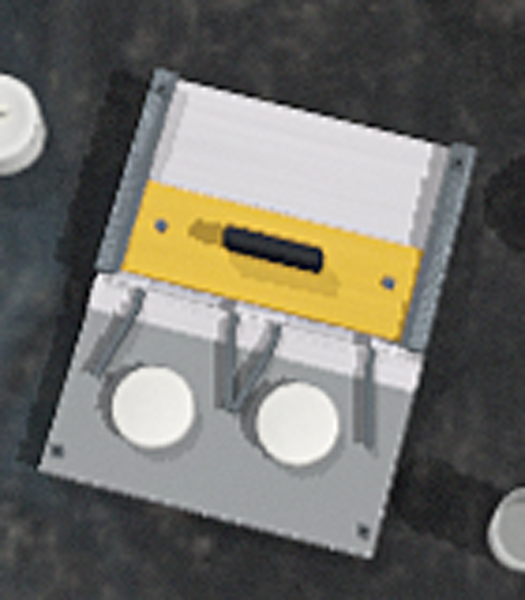

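Request:
play_rows(
  motion=[
    [[27, -47, -3], [0, 0, 7.5], 1],
    [[27, -47, -3], [0, 0, 7.5], 1],
    [[27, -47, -3], [0, 0, 7.5], 1],
    [[27, -47, -3], [0, 0, 7.5], 1],
    [[27, -47, -3], [0, 0, 7.5], 1],
    [[27, -47, -3], [0, 0, 7.5], 1],
    [[27, -47, -3], [0, 0, 7.5], 1],
    [[27, -47, -3], [0, 0, 7.5], 1],
    [[27, -47, -3], [0, 0, 7.5], 1],
    [[27, -47, -3], [0, 0, 7.5], 1],
    [[27, -47, -3], [0, 0, 7.5], 1],
    [[27, -47, -3], [0, 0, 7.5], 1],
  ],
)

```text
time: 1.15
ee_pos: [0.476, 0.1473, 0.2031]
ee_rot: [-0.0, 0.12, 0.993, -0.001]
ft_force: [1.1, 0.0, -0.5]
gripper_width: 0.0002
```

Request:
play_rows(
  motion=[
    [[0, 0, 0], [0, 0, 0], 1],
    [[0, 0, 0], [0, 0, 0], 1],
    [[0, 0, 0], [0, 0, 0], 1],
  ],
)

```text
time: 1.4
ee_pos: [0.4757, 0.1471, 0.2028]
ee_rot: [-0.0, 0.121, 0.993, -0.001]
ft_force: [-0.5, 0.1, -0.9]
gripper_width: -0.0004
```

Run:
```python
from h import *
s=read_state(); print(s["ee_pos"],s["ee_rot"],s["gripper_width"])
im=viewer.get_image("wrist")[:,:,::-1].copy(); cv2.imwrite("pics/wrist1.png",im)
hsv=cv2.cvtColor(im,cv2.COLOR_BGR2HSV)
y=cv2.inRange(hsv,(15,120,120),(35,255,255))
n,l,st,ce=cv2.connectedComponentsWithStats(y); i=1+st[1:,4].argmax()
r=cv2.minAreaRect(np.argwhere(l==i)[:,::-1].astype(np.float32))
for p in cv2.boxPoints(r): print(p,ray("wrist",p,.031,s))
w=cv2.inRange(hsv,(0,0,215),(180,40,255))
n,l,st,ce=cv2.connectedComponentsWithStats(w)
for i in range(1,n):
    if st[i,4]>150: print(st[i],ce[i],ray("wrist",ce[i],.032,s))
```

```text
[0.47566855 0.14712757 0.20284986] [-4.68409096e-04  1.20823593e-01  9.92673724e-01 -5.64370676e-04] -0.0004048679146375738
[170. 257.] [0.55697426 0.01400619 0.031     ]
[228. 257.] [0.57469648 0.08601869 0.031     ]
[228. 283.] [0.61238756 0.07548834 0.031     ]
[170. 283.] [0.59407866 0.00103894 0.031     ]
[ 252  185   39   37 1169] [270.82805817 203.04106074] [0.51572443 0.15561739 0.032     ]
[ 183  194   39   37 1131] [201.56498674 212.12820513] [0.5071313  0.07189952 0.032     ]
[159 236  20  17 291] [168.23024055 243.72508591] [0.53797074 0.01861457 0.032     ]
[187 236  38  15 518] [205.08880309 242.61969112] [0.54753438 0.06394368 0.032     ]
[269 236  21  15 174] [281.16666667 240.94252874] [0.56800288 0.15688066 0.032     ]
[289 236  25  19 298] [303.66442953 245.09731544] [0.58043848 0.18305157 0.032     ]
[361 288  35  24 488] [380.72131148 297.20491803] [0.68220763 0.26859077 0.032     ]
[251 309  10  22 179] [255.48044693 320.31284916] [0.67935973 0.09634883 0.032     ]
[ 446  317   66   67 2316] [489.55483592 348.50518135] [0.80828093 0.4110411  0.032     ]
```

View pics/wrist1.png

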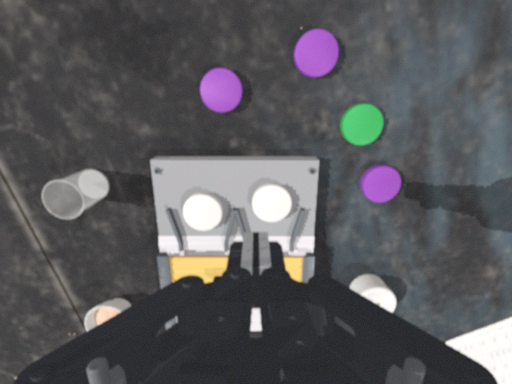

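The wrist view shows the holder's front corners at about (151,158) and (319,156), and the stones at (271,203) and (202,212). The brass front edge is at row 257. From these I'll compute the holder frame.

Run:
```python
from h import *
s=read_state()
im=cv2.imread("pics/wrist1.png")
cv2.imwrite("pics/w1z.png",cv2.resize(im[145:290,140:330],None,fx=4,fy=4,interpolation=cv2.INTER_CUBIC))
def frame(L,R,Lz):
    L=np.array(L)[:2];R=np.array(R)[:2]; y=(L-R); w=np.linalg.norm(y); y/=w; x=np.array([y[1],-y[0]])
    return w,np.degrees(np.arctan2(x[1],x[0])),(L+R)/2+.145*x
print(frame(ray("wrist",(319,156.5),.02,s),ray("wrist",(151,158),.02,s),0))
print(frame(ray("top",(170.7,234.8),.02),ray("top",(259.2,258.5),.02),0))
# back guide corners in top at z .035
l=ray("top",(204,128.7),.035)[:2]; r=ray("top",(286.7,149.2),.035)[:2]
y=(l-r);print(np.linalg.norm(y)); y/=np.linalg.norm(y);x=np.array([y[1],-y[0]]); print(np.degrees(np.arctan2(x[1],x[0])),(l+r)/2-.105*x)
```

```text
(np.float64(0.19757166170616694), np.float64(-13.249439429362601), array([0.59519485, 0.09445042]))
(np.float64(0.19954095299030128), np.float64(-14.13797868154905), array([0.5980104 , 0.08808574]))
0.19307354545147298
-13.85244934981113 [0.59683573 0.08656021]
```

View pics/w1z.png

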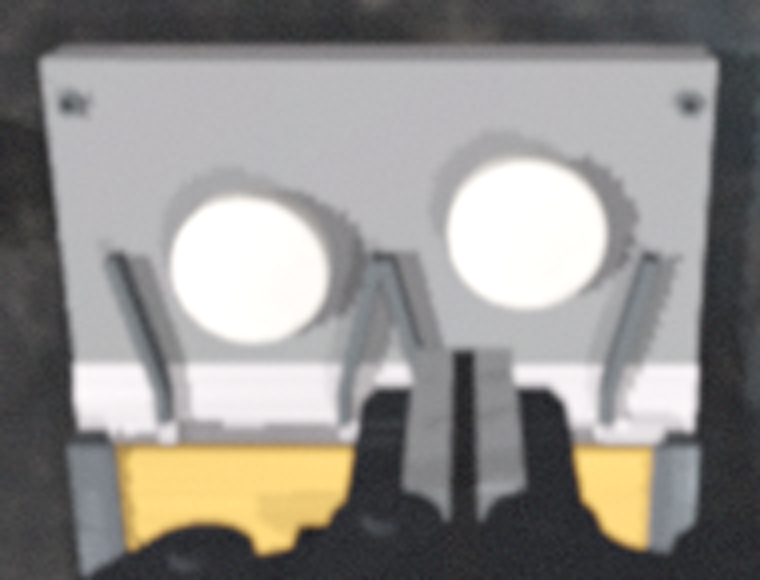

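Run:
```python
from h import *
s=read_state()
def frame(L,R):
    L=np.array(L)[:2];R=np.array(R)[:2]; y=(L-R); w=np.linalg.norm(y); y/=w; x=np.array([y[1],-y[0]])
    return w,np.degrees(np.arctan2(x[1],x[0])),(L+R)/2+.145*x
print(frame(ray("wrist",(319.4,160.2),.02,s),ray("wrist",(150.3,159.8),.02,s)))
R=quat(s["ee_rot"]).as_matrix(); print(np.degrees(np.arctan2(-R[1,0],-R[0,0])))
yaw=np.radians(-13.9); X=np.array([np.cos(yaw),np.sin(yaw)]);Y=np.array([-X[1],X[0]]); O=np.array([.5975,.0885])
def toh(p): d=np.array(p)[:2]-O; return np.round(np.array([d@X,d@Y])*1000,1)
for n,uv,z in [("stoneL w",(140+527/4,145+233/4),.032),("stoneR w",(140+250/4,145+270/4),.032),("bevel front",(140+230/4,145+362/4),.02),("bevel front2",(140+690/4,145+362/4),.02),("brass front",(140+230/4,145+442/4),.031),("brass frontL",(140+610/4,145+446/4),.031),("railR tip",(140+115/4,145+257/4),.029),("rail mid tip",(140+382/4,145+257/4),.029),("rail L tip",(140+650/4,145+257/4),.029)]:
    print(n,toh(ray("wrist",uv,z,s)))
for n,uv,z in [("sL",(201,218),.032),("sR",(239.3,222.7),.032),("grip top",(160+272/3.75,110+247/3.75),.056)]:
    print(n,toh(ray("top",uv,z)))
```

```text
(np.float64(0.19941855399377695), np.float64(-13.903755238526543), array([0.59795712, 0.09191689]))
-13.788366976431702
stoneL w [-95.6  47.3]
stoneR w [-83.5 -36. ]
bevel front [-46.5 -46.7]
bevel front2 [-46.9 101.4]
brass front [-23.8 -46. ]
brass frontL [-22.7  75.3]
railR tip [-86.4 -77.4]
rail mid tip [-86.6   3.7]
rail L tip [-86.8  85. ]
sL [-93.2  44.5]
sR [-82.1 -38.6]
grip top [9.5 0.4]
```

Request:
play_rows(
  motion=[
    [[4, -2, -3], [0, 0, 0], 1],
    [[8, -4, -6], [0, 0, 0], 1],
    [[9.6, -5, -9], [0, 0, 0], 1],
    [[9.6, -5, -12], [0, 0, 0], 1],
    [[9.6, -5, -14], [0, 0, 0], 1],
    [[9.6, -5, -15.8], [0, 0, 0], 1],
    [[9.6, -5, -15.8], [0, 0, 0], 1],
    [[9.6, -5, -15.8], [0, 0, 0], 1],
  ],
)

```text
time: 2.12
ee_pos: [0.5703, 0.0992, 0.0442]
ee_rot: [-0.002, 0.119, 0.993, -0.001]
ft_force: [-0.8, -0.6, 0.1]
gripper_width: -0.0001
```

Run:
```python
from h import *
s=read_state(); print(s["ee_pos"],s["ft_force"])
im=viewer.get_image("top")[:,:,::-1]
cv2.imwrite("pics/top2.png",cv2.resize(im[110:270,160:300],None,fx=3.75,fy=3.75,interpolation=cv2.INTER_CUBIC))
im=viewer.get_image("side")[:,:,::-1]
cv2.imwrite("pics/side2.png",cv2.resize(im[130:250,190:330],None,fx=5,fy=5,interpolation=cv2.INTER_CUBIC))
```

```text
[0.57026468 0.09924478 0.04423785] [-0.84650084 -0.64113464  0.05751947]
```

View pics/side2.png

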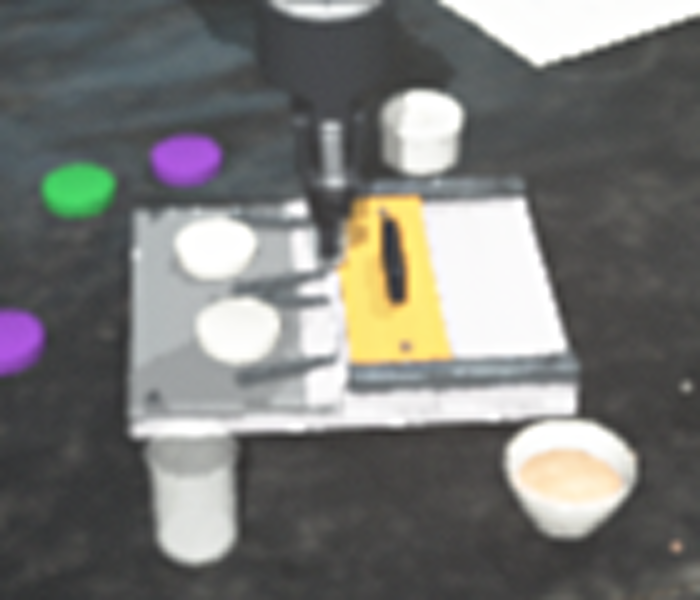

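The side view shows the shut fingertips at (330,265), in front of the black bar at (395,255) and above the plate. Next is the push.

Request:
play_rows(
  motion=[
    [[0.6, -0.25, 0], [0, 0, 0], 1],
    [[1.2, -0.4, 0], [0, 0, 0], 1],
    [[1.8, -0.55, 0], [0, 0, 0], 1],
    [[2.4, -0.7, 0], [0, 0, 0], 1],
    [[3.0, -0.85, 0], [0, 0, 0], 1],
    [[3.6, -1.0, 0], [0, 0, 0], 1],
    [[4.2, -1.15, 0], [0, 0, 0], 1],
    [[4.8, -1.3, 0], [0, 0, 0], 1],
    [[5.4, -1.45, 0], [0, 0, 0], 1],
    [[6, -1.65, 0], [0, 0, 0], 1],
    [[6.5, -1.8, 0], [0, 0, 0], 1],
    [[7.0, -1.95, 0], [0, 0, 0], 1],
  ],
)

```text
time: 3.22
ee_pos: [0.6425, 0.0795, 0.046]
ee_rot: [0.0, 0.119, 0.993, -0.0]
ft_force: [-1.8, 1.7, 0.7]
gripper_width: -0.0002
```

Run:
```python
from h import *
s=read_state(); print(s["ee_pos"],s["ft_force"])
im=viewer.get_image("side")[:,:,::-1]
cv2.imwrite("pics/side3.png",cv2.resize(im[130:250,190:330],None,fx=5,fy=5,interpolation=cv2.INTER_CUBIC))
```

```text
[0.64246725 0.07952775 0.04603424] [-1.77017294  1.71952797  0.68684912]
```

View pics/side3.png

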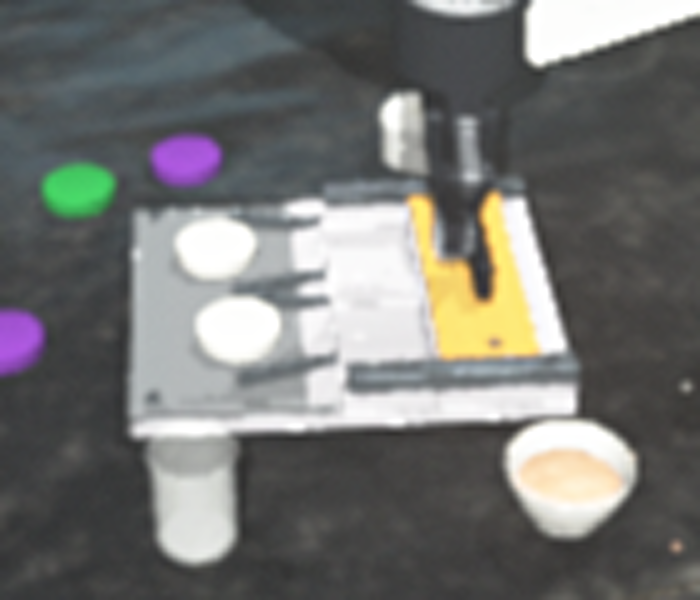

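The keeper has moved to near its stop and both pockets are visible. I'll push a few millimetres more, then check.

Request:
play_rows(
  motion=[
    [[0.3, -0.08, 0], [0, 0, 0], 1],
    [[0.5, -0.12, 0], [0, 0, 0], 1],
    [[0.5, -0.12, 0], [0, 0, 0], 1],
    [[0.5, -0.12, 0], [0, 0, 0], 1],
    [[0.5, -0.12, 0], [0, 0, 0], 1],
  ],
)

```text
time: 3.68
ee_pos: [0.6489, 0.078, 0.0464]
ee_rot: [0.002, 0.119, 0.993, -0.0]
ft_force: [-0.6, -0.1, -0.5]
gripper_width: -0.0001
```

Request:
play_rows(
  motion=[
    [[-1.2, 0.3, 0], [0, 0, 0], 1],
    [[-1.4, 0.3, 3], [0, 0, 0], 1],
    [[-2, 0.8, 6], [0, 0, 0], 1],
    [[-5, 2.3, 7], [0, 0, 0], 1],
    [[-8.5, 4, 7], [0, 0, 0], 1],
    [[-12, 6, 7], [0, 0, 0], 1],
    [[-15.5, 7.7, 7], [0, 0, 0], 1],
    [[-18.2, 9, 7], [0, 0, 0], 1],
    [[-18.2, 9, 7], [0, 0, 0], 1],
    [[-18.2, 9, 7], [0, 0, 0], 1],
  ],
)

```text
time: 4.52
ee_pos: [0.466, 0.1687, 0.1169]
ee_rot: [0.002, 0.118, 0.993, -0.0]
ft_force: [0.8, -0.3, 0.1]
gripper_width: 0.0001
```

```bash
cat > look.py <<'E'
from h import *
import sys
s=read_state(); print(s["time"],s["ee_pos"],s["ft_force"])
n=sys.argv[1]
yaw=np.radians(-13.9); X=np.array([np.cos(yaw),np.sin(yaw)]);Y=np.array([-X[1],X[0]]); O=np.array([.5975,.0905])
def toh(p): d=np.array(p)[:2]-O; return np.round(np.array([d@X,d@Y])*1000,1)
print("tcp h",toh(s["ee_pos"]))
im=viewer.get_image("top")[:,:,::-1].copy()
c=cv2.resize(im[115:265,160:300],None,fx=4,fy=4,interpolation=cv2.INTER_CUBIC)
im2=viewer.get_image("wrist")[:,:,::-1]
hsv=cv2.cvtColor(im,cv2.COLOR_BGR2HSV)
y=cv2.inRange(hsv,(15,120,120),(35,255,255))
k,l,st,ce=cv2.connectedComponentsWithStats(y); i=1+st[1:,4].argmax()
r=cv2.minAreaRect(np.argwhere(l==i)[:,::-1].astype(np.float32))
print("keeper box",[list(toh(ray("top",p,.031))) for p in cv2.boxPoints(r)])
cv2.imwrite(f"pics/{n}t.png",c); cv2.imwrite(f"pics/{n}w.png",im2)
E
python3 look.py a
```

```text
4.5167 [0.46602983 0.16869051 0.11689609] [ 0.81019383 -0.34807148  0.06608798]
tcp h [-146.4   44.3]
keeper box [[np.float64(38.0), np.float64(84.6)], [np.float64(94.9), np.float64(87.2)], [np.float64(94.8), np.float64(-84.1)], [np.float64(38.4), np.float64(-84.6)]]
```

View pics/at.png

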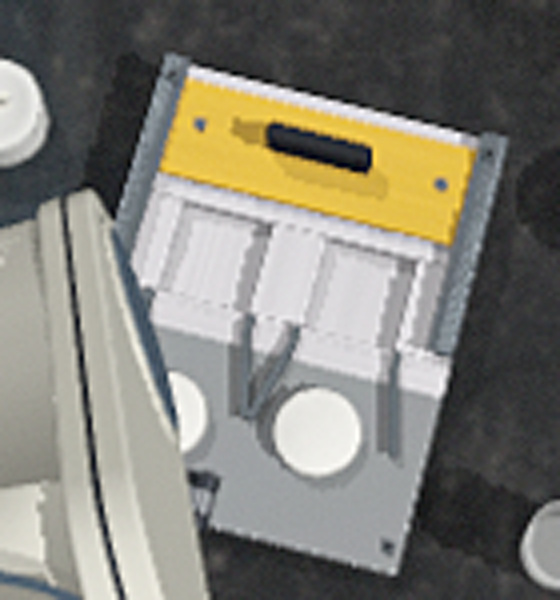

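View pics/aw.png

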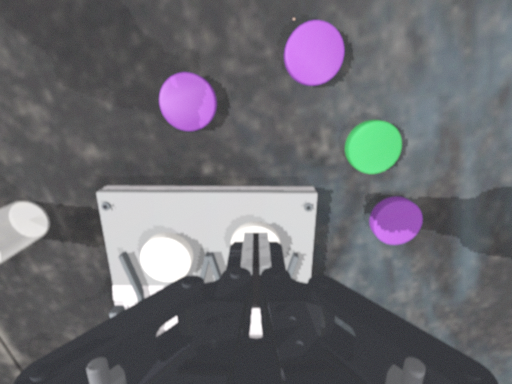

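The keeper box reads x 38 to 95, so it is open by about 62 mm and both pockets are clear. The wrist view shows the left stone centred under the fingers at column 255. I'll descend behind it.

Request:
play_rows(
  motion=[
    [[0, 0, -3], [0, 0, 0], 1],
    [[0, 0, -6], [0, 0, 0], 1],
    [[0, 0, -8], [0, 0, 0], 1],
    [[0, 0, -9], [0, 0, 0], 1],
    [[0, 0, -9], [0, 0, 0], 1],
    [[0, 0, -9], [0, 0, 0], 1],
  ],
)

```text
time: 5.12
ee_pos: [0.4691, 0.168, 0.0269]
ee_rot: [0.003, 0.119, 0.993, 0.0]
ft_force: [0.6, -0.1, 0.2]
gripper_width: -0.0005
```

Run:
```python
from h import *
s=read_state(); print(s["ee_pos"],s["ft_force"])
im=viewer.get_image("side")[:,:,::-1]
cv2.imwrite("pics/side4.png",cv2.resize(im[130:250,190:330],None,fx=5,fy=5,interpolation=cv2.INTER_CUBIC))
```

```text
[0.46908089 0.16796605 0.02691417] [ 0.57337004 -0.13121681  0.23549523]
```

View pics/side4.png

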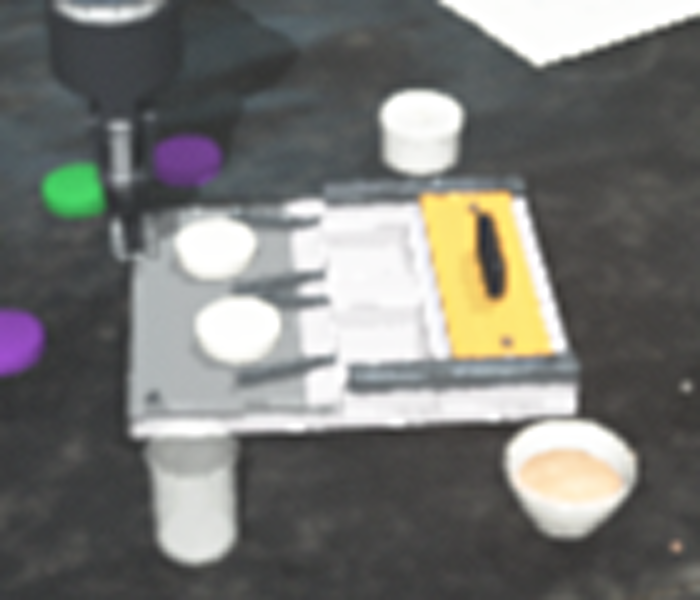

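The fingertip is at (128,250), just behind the left stone at (215,247). I'll push it slowly along the lane.

Request:
play_rows(
  motion=[
    [[0.5, -0.13, 0], [0, 0, 0], 1],
    [[1, -0.27, -0.1], [0, 0, 0], 1],
    [[1.5, -0.4, -0.1], [0, 0, 0], 1],
    [[2, -0.53, -0.1], [0, 0, 0], 1],
    [[2.5, -0.67, -0.1], [0, 0, 0], 1],
    [[3, -0.8, -0.1], [0, 0, 0], 1],
    [[3.5, -0.93, -0.1], [0, 0, 0], 1],
    [[4, -1.07, -0.1], [0, 0, 0], 1],
    [[4.5, -1.2, -0.1], [0, 0, 0], 1],
    [[5, -1.33, -0.1], [0, 0, 0], 1],
    [[5.4, -1.47, -0.1], [0, 0, 0], 1],
    [[5.8, -1.6, -0.1], [0, 0, 0], 1],
  ],
)

```text
time: 6.17
ee_pos: [0.5278, 0.1521, 0.0265]
ee_rot: [0.003, 0.119, 0.993, 0.0]
ft_force: [0.1, -0.5, 0.1]
gripper_width: -0.0
```

```bash
cat > side.py <<'E'
from h import *
import sys
s=read_state()
O=np.array([.5975,.0905]);yaw=np.radians(-13.9); X=np.array([np.cos(yaw),np.sin(yaw)]);Y=np.array([-X[1],X[0]])
d=s["ee_pos"][:2]-O
print(s["time"],s["ee_pos"],s["ft_force"],"h",d@X*1000,d@Y*1000)
im=viewer.get_image("side")[:,:,::-1]
cv2.imwrite(f"pics/{sys.argv[1]}.png",cv2.resize(im[130:250,190:330],None,fx=5,fy=5,interpolation=cv2.INTER_CUBIC))
E
python3 side.py side5
```

```text
6.1667 [0.52780431 0.15205672 0.02651076] [ 0.10925843 -0.4513417   0.07437526] h -82.44240599730038 43.01126743064989
```

View pics/side5.png

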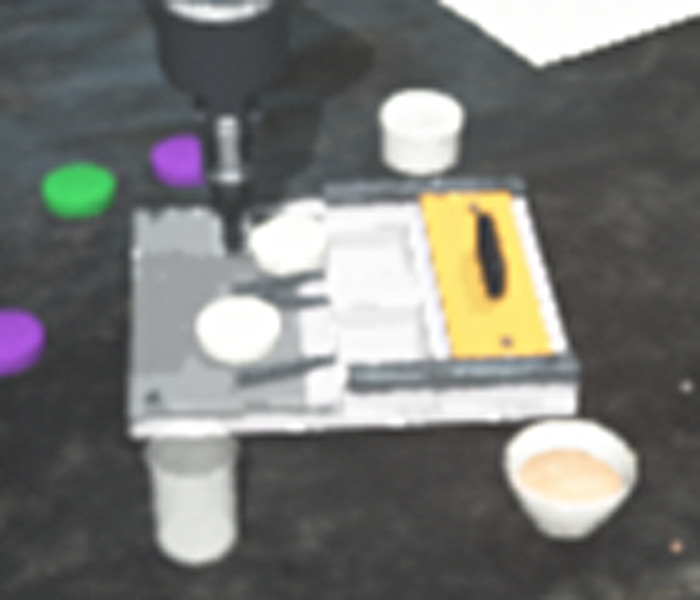

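The left stone is now at (288,245), on the bevel between its rails. I'll push on over the lip.

Request:
play_rows(
  motion=[
    [[0.4, -0.1, 0], [0, 0, 0], 1],
    [[0.8, -0.2, 0], [0, 0, 0], 1],
    [[1.2, -0.3, 0], [0, 0, 0], 1],
    [[1.6, -0.4, 0], [0, 0, 0], 1],
    [[2, -0.5, 0], [0, 0, 0], 1],
    [[2.4, -0.6, 0], [0, 0, 0], 1],
    [[2.8, -0.7, 0], [0, 0, 0], 1],
    [[3.2, -0.8, 0], [0, 0, 0], 1],
    [[3.6, -0.9, 0], [0, 0, 0], 1],
    [[3.9, -1, 0], [0, 0, 0], 1],
    [[4.2, -1.07, 0], [0, 0, 0], 1],
    [[4.5, -1.15, 0], [0, 0, 0], 1],
  ],
)

```text
time: 7.22
ee_pos: [0.5739, 0.1404, 0.0266]
ee_rot: [0.004, 0.12, 0.993, 0.001]
ft_force: [0.6, 1.0, -0.5]
gripper_width: -0.0001
```

```bash
python3 side.py side6
```

```text
7.2167 [0.57393593 0.14038525 0.02663822] [ 0.6221943   0.95591011 -0.53557393] h -34.857863006559924 42.76368038681526
```

View pics/side6.png

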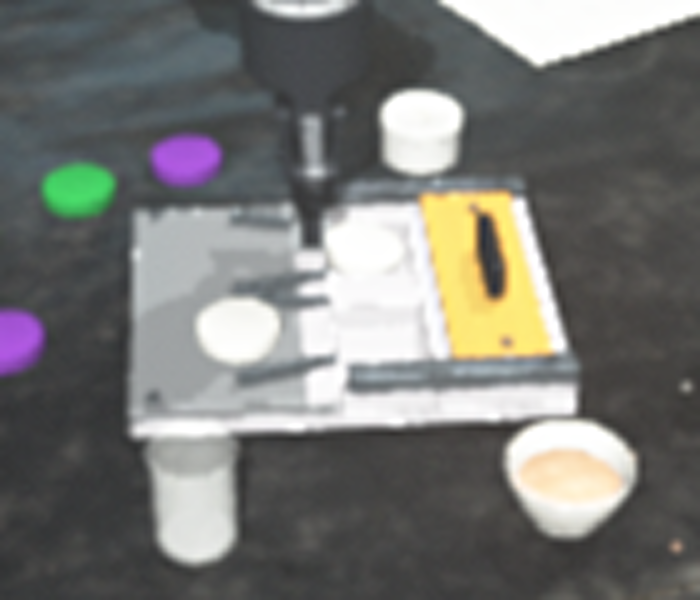

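The left stone appears to be in its pocket at (365,247). I'll nudge 5 mm further, retract, and go behind the right stone.

Request:
play_rows(
  motion=[
    [[0.3, -0.08, 0], [0, 0, 0], 1],
    [[0.5, -0.12, 0], [0, 0, 0], 1],
    [[0.5, -0.12, 0], [0, 0, 0], 1],
    [[0.2, -0.05, 3], [0, 0, 0], 1],
    [[-1, -0.5, 6], [0, 0, 0], 1],
    [[-4, -2, 7.5], [0, 0, 0], 1],
    [[-7.5, -3.8, 8], [0, 0, 0], 1],
    [[-11.3, -5.7, 8], [0, 0, 0], 1],
    [[-11.3, -5.7, 8], [0, 0, 0], 1],
    [[-11.3, -5.7, 8], [0, 0, 0], 1],
    [[-11.3, -5.7, 8], [0, 0, 0], 1],
  ],
)

```text
time: 8.18
ee_pos: [0.4625, 0.0835, 0.1072]
ee_rot: [0.005, 0.12, 0.993, 0.001]
ft_force: [-0.6, -0.4, -0.2]
gripper_width: -0.0002
```

```bash
python3 look.py b; python3 side.py side7
```

```text
8.1833 [0.46253591 0.0834886  0.10720583] [-0.59085934 -0.37587127 -0.2427597 ]
tcp h [-129.3  -39.2]
keeper box [[np.float64(38.0), np.float64(84.6)], [np.float64(94.9), np.float64(87.2)], [np.float64(94.8), np.float64(-84.7)], [np.float64(38.4), np.float64(-85.2)]]
8.2833 [0.46335072 0.08384012 0.10702461] [ 0.21757981  0.69170819 -0.18868055] h -128.6210252264665 -38.69127863835656
```

View pics/bt.png

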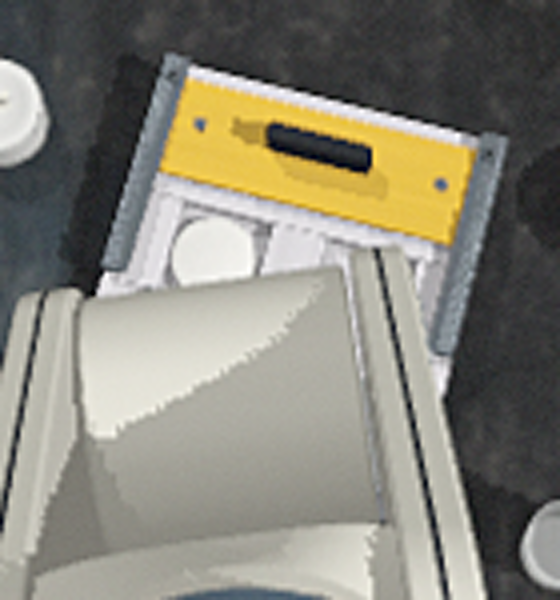

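View pics/bw.png

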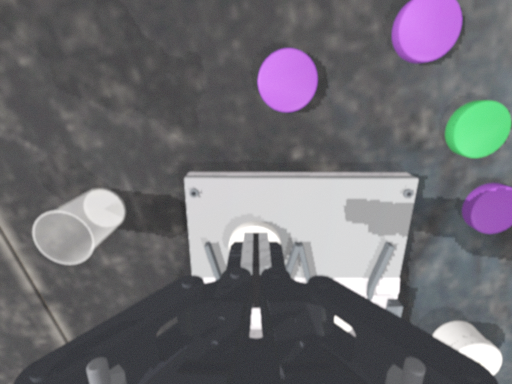

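View pics/side7.png

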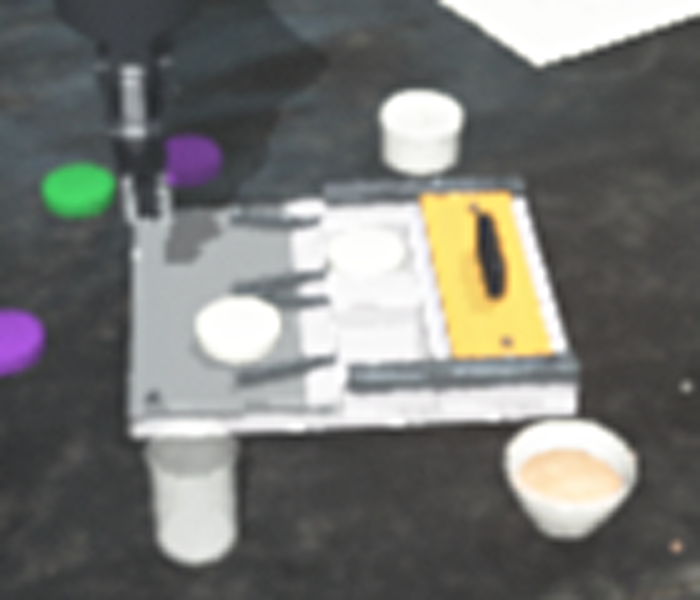

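The left stone lies flat in its pocket at (367,250) in the side view. In the wrist view the right stone is at column 255, aligned with the fingers. I'll descend and push.

Request:
play_rows(
  motion=[
    [[0, 0, -3], [0, 0, 0], 1],
    [[0, 0, -6], [0, 0, 0], 1],
    [[0, 0, -8], [0, 0, 0], 1],
    [[0, 0, -8.05], [0, 0, 0], 1],
    [[0, 0, -8.05], [0, 0, 0], 1],
    [[0.4, -0.12, -8.05], [0, 0, 0], 1],
    [[0.9, -0.25, -8.05], [0, 0, 0], 1],
    [[1.4, -0.39, -8.05], [0, 0, 0], 1],
    [[1.9, -0.53, -8.05], [0, 0, 0], 1],
    [[2.4, -0.67, -8.05], [0, 0, 0], 1],
    [[2.9, -0.81, -8.05], [0, 0, 0], 1],
    [[3.4, -0.95, -8.05], [0, 0, 0], 1],
  ],
)

```text
time: 9.33
ee_pos: [0.4979, 0.0741, 0.0266]
ee_rot: [0.005, 0.119, 0.993, 0.001]
ft_force: [-0.4, 0.4, 0.0]
gripper_width: 0.0
```

```bash
python3 side.py side8
```

```text
9.3333 [0.49791646 0.07413574 0.0266328 ] [-0.39724459  0.37319023  0.02955439] h -92.73623021595093 -39.80781965145007
```

View pics/side8.png

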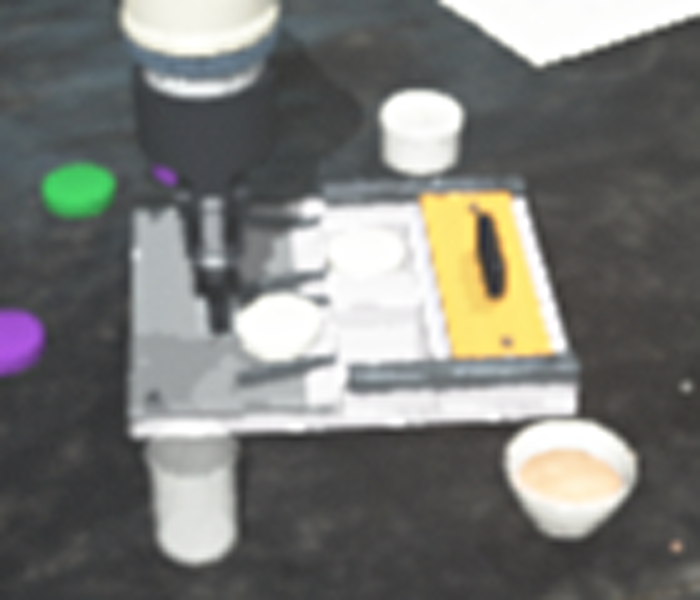

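The right stone moves well, now at (280,327). I'll continue over the lip.

Request:
play_rows(
  motion=[
    [[0.4, -0.11, 0], [0, 0, 0], 1],
    [[0.8, -0.22, 0], [0, 0, 0], 1],
    [[1.2, -0.33, 0], [0, 0, 0], 1],
    [[1.6, -0.44, 0], [0, 0, 0], 1],
    [[2, -0.55, 0], [0, 0, 0], 1],
    [[2.4, -0.66, 0], [0, 0, 0], 1],
    [[2.8, -0.77, 0], [0, 0, 0], 1],
    [[3.2, -0.88, 0], [0, 0, 0], 1],
    [[3.6, -0.99, 0], [0, 0, 0], 1],
    [[4, -1.1, 0], [0, 0, 0], 1],
    [[4.4, -1.21, 0], [0, 0, 0], 1],
    [[4.8, -1.32, 0], [0, 0, 0], 1],
  ],
)

```text
time: 10.38
ee_pos: [0.5475, 0.0607, 0.0267]
ee_rot: [0.006, 0.12, 0.993, 0.001]
ft_force: [-0.5, -0.1, -0.4]
gripper_width: -0.0002
```

Request:
play_rows(
  motion=[
    [[0.4, -0.1, 0], [0, 0, 0], 1],
    [[0.8, -0.2, 0], [0, 0, 0], 1],
    [[1.2, -0.3, 0], [0, 0, 0], 1],
    [[1.2, -0.3, 0], [0, 0, 0], 1],
  ],
)

```text
time: 10.72
ee_pos: [0.5607, 0.0576, 0.0268]
ee_rot: [0.006, 0.12, 0.993, 0.001]
ft_force: [-0.8, 0.4, 0.1]
gripper_width: -0.0003
```

```bash
python3 side.py side9
```

```text
10.7167 [0.56065485 0.05759587 0.02684849] [-0.78486837  0.40580644  0.05990405] h -27.861697176269598 -40.79181781190462
```

View pics/side9.png

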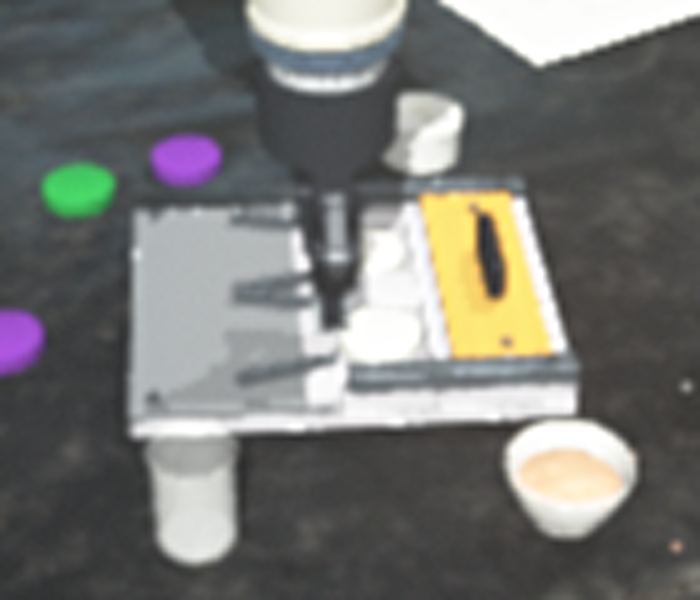

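The right stone appears to be in its pocket at (382,335). Now up, over and behind the bar.

Request:
play_rows(
  motion=[
    [[0, 0, 3], [0, 0, 0], 1],
    [[0, 0, 6], [0, 0, 0], 1],
    [[1.5, 0.1, 8.5], [0, 0, 0], 1],
    [[5, 0.4, 9], [0, 0, 0], 1],
    [[9, 0.6, 9], [0, 0, 0], 1],
    [[12, 0.8, 9], [0, 0, 0], 1],
    [[13.4, 0.9, 9], [0, 0, 0], 1],
    [[13.4, 0.9, 9], [0, 0, 0], 1],
    [[13.4, 0.9, 9], [0, 0, 0], 1],
  ],
)

```text
time: 11.52
ee_pos: [0.6935, 0.0667, 0.116]
ee_rot: [0.005, 0.12, 0.993, 0.001]
ft_force: [-1.1, -0.3, -0.4]
gripper_width: -0.0001
```

```bash
python3 look.py c; python3 side.py side10
```

```text
11.5167 [0.6935     0.06666529 0.11603956] [-1.07449876 -0.33012188 -0.43094939]
tcp h [98.9 -0.1]
11.6167 [0.69227755 0.06660141 0.11604969] [ 0.08622017 -0.75370707  0.4709326 ] h 97.74324537994387 -0.43052538342838254Traceback (most recent call last):
  File "look.py", line 13, in <module>
    k,l,st,ce=cv2.connectedComponentsWithStats(y); i=1+st[1:,4].argmax()
                                                       ~~~~~~~~~~~~~~~^^
ValueError: attempt to get argmax of an empty sequence
```

View pics/side10.png

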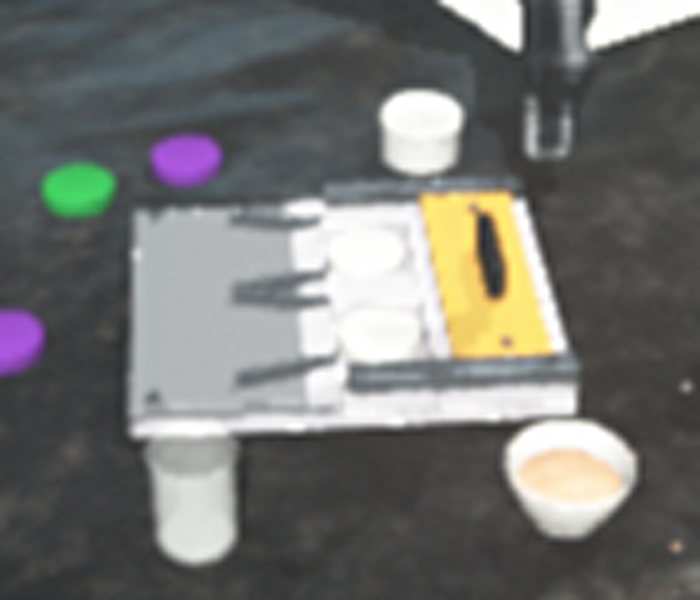

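Both stones look seated, at (367,250) and (380,335). I'll check their positions numerically from the side and wrist views.

Run:
```python
from h import *
O=np.array([.5975,.0905]);yaw=np.radians(-13.9); X=np.array([np.cos(yaw),np.sin(yaw)]);Y=np.array([-X[1],X[0]])
def toh(p): d=np.array(p)[:2]-O; return np.round(np.array([d@X,d@Y])*1000,1)
for uv in [(190+367/5,130+250/5),(190+380/5,130+335/5)]: print("side",toh(ray("side",uv,.022)))
s=read_state(); im=viewer.get_image("wrist")[:,:,::-1]; cv2.imwrite("pics/cw.png",im)
for p in [(0,42),(0,-42)]:
    q=O+X*p[0]/1e3+Y*p[1]/1e3; print(proj("wrist",[*q,.022],s))
```

```text
side [ 1.9 37.7]
side [  1.4 -49. ]
[310.1439989   74.98969314]
[202.44631648  74.6089985 ]
```

View pics/cw.png

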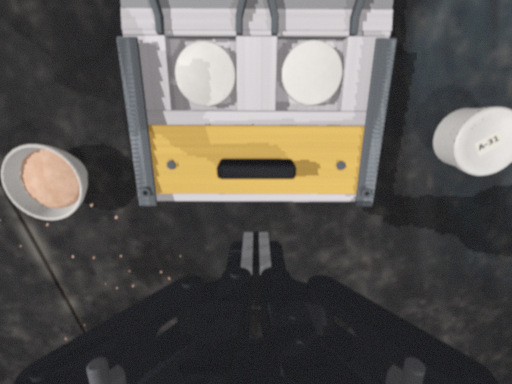

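In the wrist view the stones are at (205,72) and (312,73), within 3 px of the predicted pocket centres. The bar is at (256,169), in line with the fingers. I'll descend behind it and push home.

Request:
play_rows(
  motion=[
    [[0.2, 0, -3], [0, 0, 0], 1],
    [[0.2, 0, -5.5], [0, 0, 0], 1],
    [[0.2, 0, -7.1], [0, 0, 0], 1],
    [[0.2, 0, -7.1], [0, 0, 0], 1],
    [[0.2, 0, -7.1], [0, 0, 0], 1],
    [[-0.4, 0.1, -7.1], [0, 0, 0], 1],
    [[-1.0, 0.25, -7.1], [0, 0, 0], 1],
    [[-1.6, 0.4, -7.1], [0, 0, 0], 1],
    [[-2.2, 0.55, -7.1], [0, 0, 0], 1],
    [[-2.8, 0.7, -7.1], [0, 0, 0], 1],
    [[-3.4, 0.85, -7.1], [0, 0, 0], 1],
    [[-4.0, 1.0, -7.1], [0, 0, 0], 1],
  ],
)

```text
time: 12.72
ee_pos: [0.6524, 0.0769, 0.0461]
ee_rot: [0.006, 0.12, 0.993, 0.001]
ft_force: [2.5, -0.4, 0.9]
gripper_width: -0.0001
```

```bash
python3 side.py side11
```

```text
12.7167 [0.65241222 0.07686132 0.04605819] [ 2.45380158 -0.40372684  0.91756407] h 56.58058975686595 -0.04783375259283107
```

View pics/side11.png

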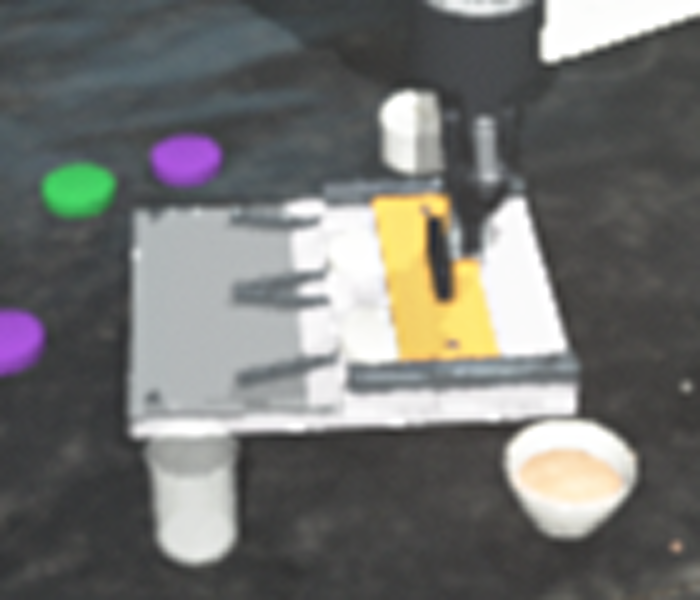

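The keeper is closing smoothly at 2.5 N.

Request:
play_rows(
  motion=[
    [[-0.5, 0.12, 0], [0, 0, 0], 1],
    [[-1, 0.25, 0], [0, 0, 0], 1],
    [[-1.5, 0.37, 0], [0, 0, 0], 1],
    [[-2, 0.5, 0], [0, 0, 0], 1],
    [[-2.5, 0.62, 0], [0, 0, 0], 1],
    [[-2.9, 0.72, 0], [0, 0, 0], 1],
    [[-3.1, 0.77, 0], [0, 0, 0], 1],
    [[-3.2, 0.79, 0], [0, 0, 0], 1],
    [[-3.2, 0.79, 0], [0, 0, 0], 1],
    [[-3.2, 0.79, 0], [0, 0, 0], 1],
  ],
)

```text
time: 13.6
ee_pos: [0.6222, 0.0846, 0.0463]
ee_rot: [0.008, 0.119, 0.993, 0.001]
ft_force: [11.9, -3.1, -4.3]
gripper_width: 0.0
```

```bash
python3 side.py side12
```

```text
13.6 [0.62216857 0.08460661 0.04630431] [11.93987538 -3.13125778 -4.34350106] h 25.361949013562874 0.2052685017100907
```

View pics/side12.png

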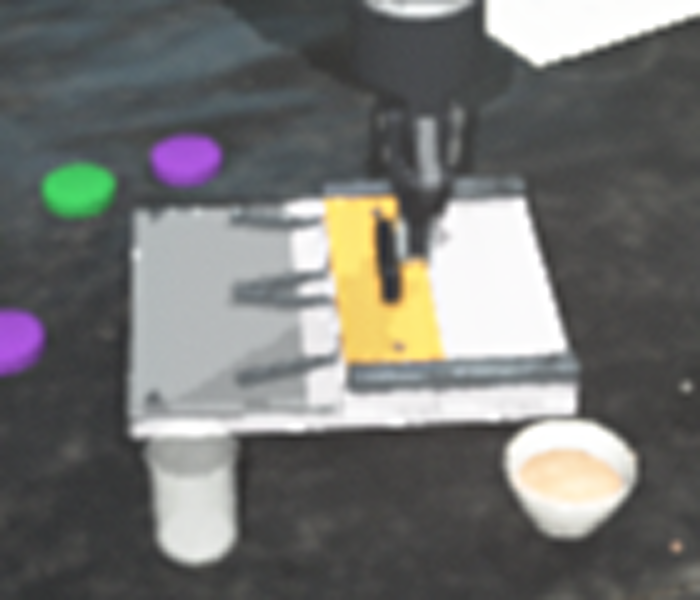

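The force rose to 12 N at TCP x = 25 mm, which is where the home stop should be. I'll back off, lift, and look.

Request:
play_rows(
  motion=[
    [[1, -0.25, 0], [0, 0, 0], 1],
    [[2, -0.5, 0], [0, 0, 0], 1],
    [[2, -0.5, 4], [0, 0, 0], 1],
    [[2, -0.5, 8], [0, 0, 0], 1],
    [[2, 1, 12], [0, 0, 0], 1],
    [[0, 5, 14], [0, 0, 0], 1],
    [[-2, 9, 15], [0, 0, 0], 1],
    [[-4, 13, 15], [0, 0, 0], 1],
    [[-6, 17, 15], [0, 0, 0], 1],
    [[-8, 20, 15], [0, 0, 0], 1],
    [[-10, 23, 15], [0, 0, 0], 1],
    [[-10, 23, 15], [0, 0, 0], 1],
  ],
)

```text
time: 14.65
ee_pos: [0.5182, 0.3188, 0.196]
ee_rot: [0.007, 0.117, 0.993, 0.001]
ft_force: [-0.4, -0.7, -0.3]
gripper_width: -0.0002
```

```bash
python3 look.py d; python3 side.py side13
```

```text
14.65 [0.51818981 0.31882406 0.19596266] [-0.37273131 -0.69287652 -0.34593608]
tcp h [-131.8  202.6]
keeper box [[np.float64(-23.6), np.float64(84.9)], [np.float64(33.5), np.float64(87.5)], [np.float64(33.4), np.float64(-84.7)], [np.float64(-23.2), np.float64(-85.1)]]
14.75 [0.52048055 0.31605471 0.19594514] [ 0.4508791  -0.07488002  0.04264966] h -128.9486184372368 200.4474423177455
```

View pics/dt.png

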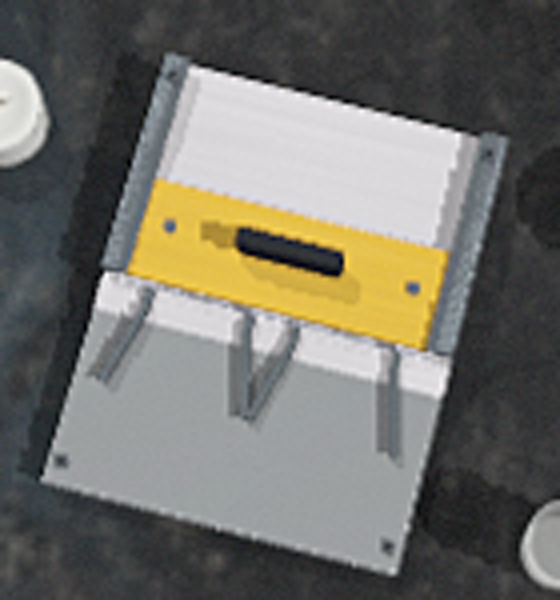

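View pics/side13.png

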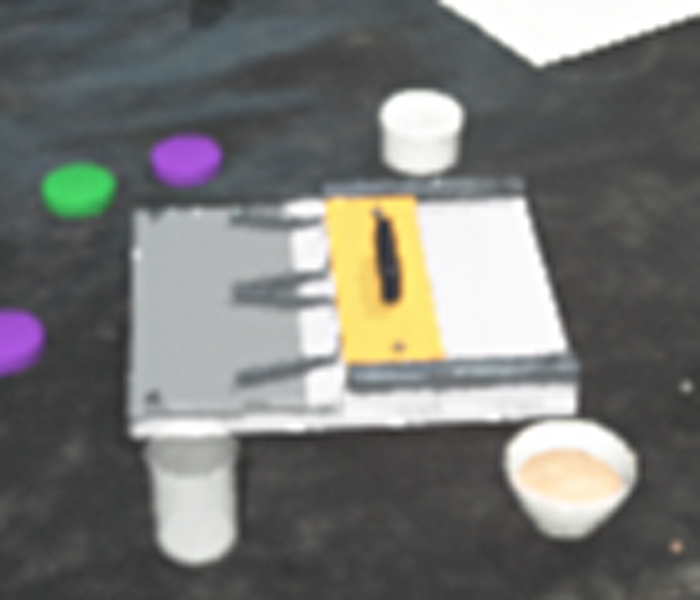

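The keeper plate spans x -23.4 to 33.5 mm, so it is home (expected -24 to 34). Tin, beaker and bowl are unmoved, and the robot is clear. I'll hand in.

```bash
python3 -c "
from rig import job
print(job.sign_off())"
```

```text
the job is handed in; nothing more can be done
None
```

Both white stones are in their pockets with the keeper fully home over them, and I handed the job in at about 15 s; no verdict was reported.

I slid the keeper open to about 62 mm with the shut fingers. I then pushed each stone along its lane and over the lip, and pushed the keeper back from behind its grip bar.

**Last checks:**
- **Stones:** before the keeper closed, the wrist view showed both lying flat within 3 px of the predicted pocket centres.
- **Keeper:** the plate edges measure x −23.4 to 33.5 mm (−24 to 34 when home), so it is within about 1 mm. The push ended on a firm 12 N stop.
- **Tin, beaker and bowl:** they look unmoved in the pictures, and the robot is clear of everything.

**Disagreements:** the top and wrist cameras differed by about 3.5 mm sideways on where the holder is, so I used a value in between. A rough side-view estimate put the stones 4 mm and 7 mm off sideways. I took that as side-camera and pixel-reading error, because the pocket is only 6 mm wider than a stone and the wrist view showed both stones seated.

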